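Snap a fresh ribbon spool into the dispenser

TASK

Take the spool of green ribbon out of its cradle, lay its axle in the two slots of the empty grey dispenser, and press it gently straight down until both ends of the axle snap past the orange spring catches and rest fully home on the bottoms of the slots; then stop pushing and let go. Do not drop, slam or ram it (60 N would break the dispenser), and leave the red spool and everything else on the table where they are.

Things in the scene. Friction and masses are not known exactly. Their poses are not given: they have to be found in the camera images.
- green_spool_center (a point): Centre of the loose spool to load: green ribbon, two round cream flanges, 0.31 kg. A solid disc 152 mm in diameter, 36 mm thick over the flanges, standing on its rim; the centre is 88 mm above the table at first. y axis along its axle (level), x and z in the disc's plane. Grasp from above at the top of the rim, across the 36 mm thickness. Either way round will do.
- green_axle_end (a point): One end of the steel axle rod fixed through the green spool: the point on its axis 58 mm from the spool's centre. The axle is 10 mm in diameter and 116 mm long, sticking out 40 mm beyond each flange; the first 7.5 mm of that is a hub boss up to 30 mm in diameter.
- cradle_green: Fixed plywood cradle in which the green spool stands, origin on the table under the spool's centre: 130 mm along the disc (its x), 60 mm along the axle (its y). Side walls up to 28 mm above the table stand 4 mm clear of the flanges: lift the spool straight up.
- seat (a point): Point on the fixed grey dispenser, 100 mm above the table, half-way between its two uprights: where the spool's centre lies when it is fully home. y axis along the seated axle, z up. Base 150 (x) by 120 (y) by 12 mm. Two upright plates 8 mm thick at y = -40 and +40 mm (72 mm free between), each with a vertical slot 14 mm wide, open at the top; the rigid slot bottoms carry the axle.
- mouth (a point): Point 25.5 mm straight above the seat, level with the tops of the flared orange lips that guide the axle into both slots; nothing on the dispenser is higher. The lips narrow from 36 mm wide (along x) here to the slots' 14 mm, 12 mm lower.
- catches (a point): Point 7.8 mm straight above the seat, level with the orange spring noses, two in each slot (front and back, 11 mm round, 3 mm apart). The axle lies on them with its centre 7 mm above this point; its weight alone does not pass. A push straight down, rising to about 12 N in all, spreads them; just below this point they close over the axle and draw it down, and the resistance vanishes till it is home.
- red_spool_center (a point): Centre of a second spool of the same shape and size with red ribbon, upright in a cradle of its own, its top 164 mm above the table. It may stand between the green spool and the dispenser. Not to be moved.
- tape_center (a point): Centre of a roll of red adhesive tape lying flat, 72 mm in diameter, 25 mm high. A bystander.
- measure_center (a point): Centre of a yellow tape measure, 32 x 69 x 58 mm. A bystander.
- tin_center (a point): Centre of a red tin with a yellow lid, 66 mm in diameter, 57 mm high. A bystander.

How it is judged (in metres and radians):
On the way:
1. the green spool is lifted clear of its cradle (height (world z) of green_spool_center above 0.13 m), for 0.2 s.
At the end, for the whole second after the job is handed in: The green spool rests in the dispenser with its axle fully home in both slots under the catches: its centre within 3.5 mm of the seat height (at most 4 mm below) and 18 mm of the seat sideways, its axle within 0.08 rad of the slots' line, at rest and released (z of green_spool_center in the frame of seat between -0.004 and 0.0035 m and horizontal distance between green_spool_center and seat below 0.018 m and angle between the y axis of green_spool_center and the y axis of seat, either way round below 0.08 rad and linear speed of green_spool below 0.02 m/s); the robot touches nothing.
It fails at once if spool and dispenser were struck or pressed together with more than 60 N (contact force between green_spool and stand above 60 N).
It fails at once if the spool was dropped or rammed into the dispenser's mouth, reaching the catches faster than 0.35 m/s (horizontal distance between green_spool_center and seat below 0.03 m and z of green_spool_center in the frame of seat between 0.012 and 0.03 m and linear speed of green_spool above 0.35 m/s).
It fails at once if the red spool was moved by more than 15 mm (distance of red_spool_center from where it was at the start of the episode above 0.015 m).
It fails at once if a bystander was moved by more than 30 mm (distance of any of tape_center, measure_center, tin_center from where it was at the start of the episode above 0.03 m).
It also fails if it takes over 51 s, if anything falls off the work surface, if the arm or the gripper's body presses on something with over 40 N, if the wrist force passes 120 N, or if a joint passes its speed limit or range.

ROBOT

A 6-joint arm with a two-finger parallel gripper is mounted at the origin on a cart in front of the work surface, level with it; the furniture and walls round the work are solid. World frame = base frame: x ahead of the robot, y to its left, z up, the work surface at z = 0. Lengths are in mm, angles in rad, forces in N, time in s.
With the tool pointing down it reaches from about 275 to 750 mm from the base axis. Payload 10.2 kg.
Tool frame: the origin (TCP) lies on the centre line of the jaws, within the pads' length; the fingertips stand 17 mm ahead of it and the grasp point (between the pads) lies 2 mm behind it (ctrl.tip_extent is the distance from the TCP to the fingertips, in mm); z points along the fingers, y is the line along which they close (so a half turn about z gives the same grasp; the last joint's range is limited). The gripper opens to 85 mm and grips with 20 to 120 N. Pads are 22 mm wide; open, the fingers measure 114 mm over their backs; the gripper's body (76 mm by 85 mm) begins 54 mm behind the grasp point. The pads swing forward as they close: fully open they stand 13 mm farther back than shut.
Start: joints at [1.059, 0.313, 1.498, -0, 1.331, -0.223], TCP at [149.534, 503.26, 248.294] pointing down, gripper open.
Joint ranges: [-2.94, 2.94], [-0.97, 2.17], [0.19, 2.56], [-1.23, 4.37], [0.02, 3.11], [-2.88, 2.88]. Speed limits (rad/s): [2.39, 2.39, 3.01, 3.14, 3.14, 3.14].

INTERFACE

Orientations are given as a unit quaternion [w, x, y, z].
In Python, from rig import sensors, capture, ctrl, cut_out, place_of gives the robot as it stands.
- The arm moves only by the shell command python3 -m jog 'ROWS' [FORCE]. ROWS is JSON, a list of rows, each a list of 3 entries, a list of its own where there are three numbers: the shift along the world's x, y, z in mm, then the turn, a rotation vector about the world's x, y, z in degrees, then the closure, from 0 (fully open) to 1 (shut). A call has exactly 8 rows; each row is the pose to reach, as a shift and turn from the pose commanded when the call began; what a row does not reach only later rows make up. A row lasts 1/12 s, in which the tool goes at most 41.7 mm and 7.16 degrees, less where a joint would pass 70% of its speed; a pose out of reach is approached as far as the arm can. A call with a gripper value outside its range is refused whole. The fingers move at their own pace and stop on an object; FORCE is the grip in N (left out, the last holds). Time passes only in rows, so rows that repeat a pose let the fingers close, or fill a call up. It gives the time, the measured TCP pose, the force and the opening at its end, in the units of the state.
- sensors.sense(): the state, without advancing time (a new reading comes with each control period).
- capture(name): name is "scene" or "top" or "wrist"; returns a dict with "color" (420x560x3 uint8, blue, green, red), "z_map" (420x560 float32, mm along the optical axis (not along the pixel's ray), 0 where there is no reading), "camera_matrix" (3x3 intrinsics, pixels), "R" (3x3) and "t" (3): a world point X has camera coordinates R X + t. Camera axes: x right, y down, z forward; pixel columns grow to the right and rows downward; lengths in mm; the calibration is good to about 2 mm. A picture is of the moment at which its call begins.
- ctrl.finish_job(): hands the job in, once; it reports no verdict.
Trained networks look in a picture, given as the dict that the camera call returned (one of the last four; its "shot" number tells which), for a name from the list of things; names that differ only in an ending like _2 or _b are one class to them, and where a whole thing is asked for, a point or a joint stands for the part that bears it (a point fixed in the world has none). Each returns a list of dicts, best first, with "p" (0 to 1); they miss things now and then, are a little off and sometimes report something else, mostly with a low value. They report only what shows in the picture. A call takes as long as a camera call.
- cut_out(picture, query): "region" (420x560 bool, what is visible of it) and "box" ([left, top, right, bottom] in pixels, round what is visible of it).
- place_of(picture, query): "centre" ([row, column] in pixels: a listed point, or the origin of a listed thing).
The state is a dict: "time_s": time; "joints": joint angles; "dq": joint speeds; "tau": joint torques, N m; "eef_pos": TCP position; "ee_rot": TCP orientation; "force": force on the tool from outside, world axes, zero at the start; "wrist_torque": the same for the moment, N m; "grip_width": opening from 0.0 (shut) to 1.0 (fully open).
Only numpy, scipy, OpenCV 4.12 (cv2) and the standard library are available. Lean on these libraries where they do the work, as an engineer would, in place of code of your own. Each camera call takes 0.05 s, during which the arm holds its last target. There are 200 camera calls.

## Working session

There is one attempt and no reset: what is moved stays moved. The work goes in short steps, Python scripts to look and compute and a shell command to move; the robot and the scene stay as the last step left them, time stands still between calls to the robot, and variables do not carry over. Pictures are saved under pics/ and viewed, on a budget of 10 in all, crops included, one or two more only if the job needs it, and the job is handed in when it is done.

```bash
ls; mkdir -p pics; cat > h.py <<'E'
import numpy as np, cv2
from rig import sensors, capture, ctrl, cut_out, place_of
def cloud(p):
    z=p["z_map"]; K=p["camera_matrix"]; v,u=np.indices(z.shape)
    c=np.stack([(u-K[0,2])/K[0,0]*z,(v-K[1,2])/K[1,1]*z,z],-1)
    return (c-p["t"])@np.asarray(p["R"])
def ray_at_z(p,rc,h):
    K=p["camera_matrix"];R=np.asarray(p["R"]);o=-R.T@p["t"]
    d=R.T@np.array([(rc[1]-K[0,2])/K[0,0],(rc[0]-K[1,2])/K[1,1],1]);return o+d*(h-o[2])/d[2]
E
python3 - <<'E'
from h import *
s=sensors.sense();print({k:np.round(s[k],3) for k in ("time_s","eef_pos","ee_rot","force","grip_width")})
H=dict(green_spool_center=88,green_axle_end=88,seat=100,mouth=125.5,red_spool_center=88,tape_center=12,tin_center=28,measure_center=29,cradle_green=0)
im=[]
for n in ("scene","top"):
    p=capture(n);im.append(p["color"])
    for q,h in H.items():
        r=place_of(p,q)[:3]
        print(n,q,[(round(d["p"],2),np.round(d["centre"]).tolist(),np.round(ray_at_z(p,d["centre"],h)).tolist()) for d in r])
    np.save(n+"_cloud",cloud(p))
    print(np.round(-np.asarray(p["R"]).T@p["t"]))
cv2.imwrite("pics/a.png",cv2.resize(np.vstack(im),None,fx=.71,fy=.71))
E
```

```text
pics
{'time_s': np.float64(0.0), 'eef_pos': array([149.39 , 503.038, 247.729]), 'ee_rot': array([-0.   ,  0.144,  0.99 , -0.001]), 'force': array([-0.166, -0.647, -0.87 ]), 'grip_width': np.float64(0.997)}
scene green_spool_center [(0.67, [226.0, 291.0], [475.0, -72.0, 88.0])]
scene green_axle_end [(0.52, [225.0, 295.0], [486.0, -74.0, 88.0]), (0.39, [166.0, 210.0], [488.0, 381.0, 88.0]), (0.33, [250.0, 296.0], [414.0, -161.0, 88.0])]
scene seat [(0.59, [166.0, 210.0], [476.0, 357.0, 100.0])]
scene mouth [(0.56, [161.0, 213.0], [481.0, 341.0, 126.0])]
scene red_spool_center [(0.69, [190.0, 252.0], [503.0, 158.0, 88.0])]
scene tape_center [(0.75, [298.0, 378.0], [505.0, -379.0, 12.0])]
scene tin_center [(0.79, [201.0, 317.0], [677.0, 34.0, 28.0]), (0.71, [290.0, 319.0], [401.0, -268.0, 28.0])]
scene measure_center [(0.69, [294.0, 319.0], [388.0, -281.0, 29.0])]
scene cradle_green [(0.61, [247.0, 294.0], [487.0, -69.0, 0.0])]
[-242. -927.  934.]
top green_spool_center [(0.87, [243.0, 318.0], [459.0, -81.0, 88.0])]
top green_axle_end [(0.64, [244.0, 291.0], [462.0, -12.0, 88.0]), (0.22, [225.0, 422.0], [486.0, -357.0, 88.0])]
top seat [(0.82, [245.0, 146.0], [484.0, 359.0, 100.0]), (0.35, [231.0, 226.0], [505.0, 153.0, 100.0])]
top mouth [(0.84, [240.0, 140.0], [492.0, 368.0, 126.0])]
top red_spool_center [(0.79, [235.0, 227.0], [498.0, 153.0, 88.0])]
top tape_center [(0.69, [226.0, 429.0], [496.0, -396.0, 12.0])]
top tin_center [(0.96, [172.0, 271.0], [676.0, 27.0, 28.0])]
top measure_center [(0.79, [268.0, 397.0], [386.0, -291.0, 29.0])]
top cradle_green [(0.48, [248.0, 315.0], [459.0, -79.0, 0.0])]
[ 247.   38. 1403.]
```

View pics/a.png

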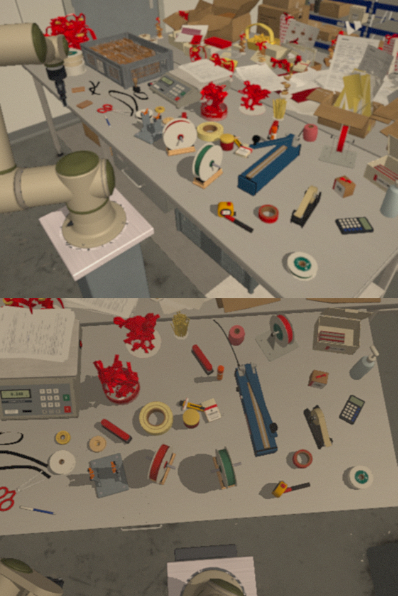

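The pictures show the green spool at about (318,243) in the top view, the red one at (227,235) and the dispenser at (146,245). The red spool stands between them. Next I measure poses from the top-view depth.

```bash
python3 - <<'E'
from h import *
p=capture("top");C=cloud(p)
def fit(P,name):
    r=cv2.minAreaRect(P[:,:2].astype(np.float32)); print(name,len(P),"rect",np.round(r[0]),np.round(r[1]),round(r[2],1),"zpct",np.round(np.percentile(P[:,2],[2,50,98])))
for q,c in (("green_spool_center",(459,-81)),("red_spool_center",(498,153)),("seat",(484,360))):
    m=np.hypot(C[...,0]-c[0],C[...,1]-c[1])<110
    m&=p["z_map"]>0
    Z=C[...,2]
    for lo,hi in ((60,100),(100,130),(130,180)):
        k=m&(Z>lo)&(Z<hi)
        if k.sum()>10: fit(C[k],f"{q} {lo}-{hi}")
    if q!="seat":
        P=C[m&(Z>100)&(Z<175)][:,:2]; e,v=np.linalg.eigh(np.cov(P.T)); print("disc dir",np.degrees(np.arctan2(v[1,1],v[0,1])),P.mean(0))
# max heights along transport corridor
for y in range(-120,420,60):
    k=(abs(C[...,1]-y)<30)&(C[...,0]>350)&(C[...,0]<620)&(p["z_map"]>0);print(y,round(np.percentile(C[k][:,2],99.8)),end="; ")
# crops
c=p["color"]
im=np.hstack([cv2.resize(c[200:290,100:190],(400,400),interpolation=2),cv2.resize(c[200:290,275:365],(400,400),interpolation=2)])
cv2.imwrite("pics/b.png",im)
E
```

```text
green_spool_center 60-100 212 rect [470. -81.] [148. 102.] 40.0 zpct [62. 91. 99.]
green_spool_center 100-130 225 rect [471. -79.] [149.  40.] 12.4 zpct [101. 118. 130.]
green_spool_center 130-180 680 rect [470. -81.] [127.  37.] 11.7 zpct [132. 150. 164.]
disc dir -167.85844918604278 [465.4269941  -80.50330899]
red_spool_center 60-100 240 rect [506. 156.] [147. 102.] 2.4 zpct [ 61.  90. 100.]
red_spool_center 100-130 240 rect [506. 154.] [ 40. 148.] 64.2 zpct [101. 117. 130.]
red_spool_center 130-180 703 rect [507. 156.] [ 37. 124.] 64.3 zpct [131. 150. 164.]
disc dir 153.98427223570783 [501.47639847 156.0311702 ]
seat 60-100 102 rect [488. 358.] [46. 92.] 11.6 zpct [61. 81. 99.]
seat 100-130 218 rect [488. 361.] [ 47. 100.] 11.5 zpct [104. 115. 126.]
-120 165; -60 166; 0 94; 60 9; 120 165; 180 166; 240 9; 300 124; 360 20;
```

View pics/b.png

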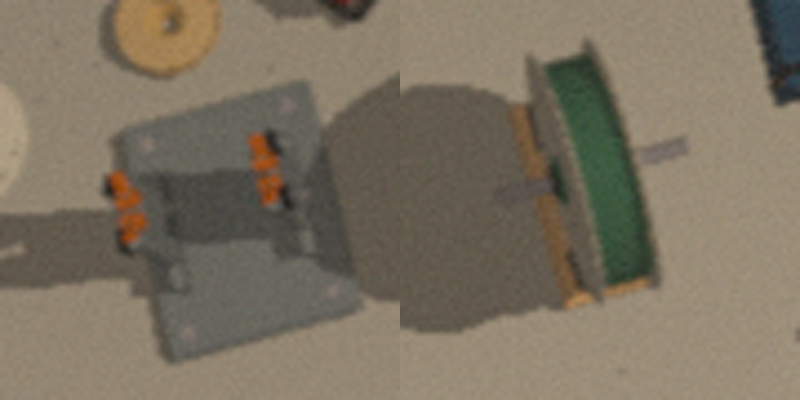

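```bash
python3 -m jog '[[[20,-36,5],[0,0,2],0],[[40,-72,10],[0,0,4],0],[[60,-108,15],[0,0,6],0],[[80,-144,20],[0,0,8],0],[[100,-180,25],[0,0,10],0],[[120,-216,30],[0,0,12],0],[[140,-252,35],[0,0,13],0],[[160,-288,40],[0,0,14],0]]' 40 && python3 -m jog '[[[20,-36,5],[0,0,2],0],[[40,-72,10],[0,0,4],0],[[60,-108,15],[0,0,6],0],[[80,-144,20],[0,0,8],0],[[100,-180,25],[0,0,10],0],[[120,-216,30],[0,0,12],0],[[140,-252,35],[0,0,14],0],[[160,-288,40],[0,0,15],0]]'
cat > w.py <<'E'
from h import *
import sys
p=capture("wrist");C=cloud(p);Z=C[...,2];ok=p["z_map"]>0
s=sensors.sense();print(round(s["time_s"],2),np.round(s["eef_pos"],1),np.round(s["ee_rot"],4),np.round(s["force"],1),round(s["grip_width"],3))
q=s["ee_rot"];print("tool y yaw",np.degrees(np.arctan2(2*(q[2]*q[3]+q[0]*q[1])*0+1-2*(q[1]**2+q[3]**2),2*(q[1]*q[2]-q[0]*q[3]))))
for a in sys.argv[2:]:
    x,y,r,lo,hi=map(float,a.split(","))
    k=ok&(np.hypot(C[...,0]-x,C[...,1]-y)<r)&(Z>lo)&(Z<hi)
    if k.sum()<5: print(a,"few");continue
    R=cv2.minAreaRect(C[k][:,:2].astype(np.float32));print(a,k.sum(),np.round(R[0],1),np.round(R[1],1),round(R[2],1),np.round(np.percentile(Z[k],[1,50,99]),1))
for n in ("green_spool_center","green_axle_end","seat","mouth"):
    h={"seat":100,"mouth":125.5}.get(n,88)
    print(n,[(round(d["p"],2),np.round(d["centre"]).tolist(),np.round(ray_at_z(p,d["centre"],h)).tolist()) for d in place_of(p,n)[:2]])
cv2.imwrite("pics/"+sys.argv[1]+".png",p["color"])
E
python3 w.py c 470,-81,110,100,130 470,-81,110,130,180 470,-81,110,80,96
```

```text
time_s: 1.72
eef_pos: [309.9, 213.5, 288.8]
ee_rot: [0.0, 0.022, 1.0, 0.0]
force: [1.4, 1.4, -0.5]
grip_width: 1.0
time_s: 2.38
eef_pos: [470.1, -74.9, 328.6]
ee_rot: [0.0, -0.109, 0.994, -0.0]
force: [0.4, 0.8, 0.2]
grip_width: 1.001
2.43 [472.6 -80.2 328.4] [ 4.000e-04 -1.074e-01  9.942e-01 -1.300e-03] [-2.2 -3.5 -3.1] 0.996
tool y yaw 102.32962236434983
470,-81,110,100,130 637 [468.3 -79.8] [145.7  38.5] 12.2 [101.  119.8 129.9]
470,-81,110,130,180 3510 [469.9 -81.4] [126.3  36. ] 11.9 [130.9 151.1 163.9]
470,-81,110,80,96 525 [464.2 -86.7] [130.4 103.4] 41.6 [85.5 91.7 95.9]
green_spool_center []
green_axle_end [(0.69, [179.0, 324.0], [459.0, -25.0, 88.0])]
seat []
mouth []
```

View pics/c.png

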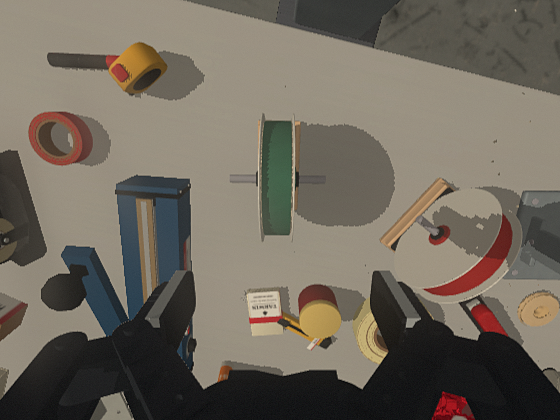

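```bash
python3 -m jog '[[[0,-8,-15],[0,0,0],0],[[0,-8,-30],[0,0,0],0],[[0,-8,-45],[0,0,0],0],[[0,-8,-60],[0,0,0],0],[[0,-8,-75],[0,0,0],0],[[0,-8,-80],[0,0,0],0],[[0,-8,-80],[0,0,0],0],[[0,-8,-80],[0,0,0],0]]'
python3 w.py d 470,-81,110,130,180; python3 -c "
from h import *
for i in range(3): capture('wrist');print(np.round(sensors.sense()['eef_pos'],1))"
```

```text
time_s: 3.3
eef_pos: [469.6, -80.1, 249.1]
ee_rot: [0.0, -0.109, 0.994, -0.0]
force: [-0.4, 0.0, 0.6]
grip_width: 1.005
3.35 [469.7 -80.4 249.3] [ 7.000e-04 -1.088e-01  9.941e-01 -4.000e-04] [-0.8 -0.1 -0. ] 1.002
tool y yaw 102.49460447039792
470,-81,110,130,180 5907 [470.3 -81.2] [126.7  36. ] 11.8 [130.8 151.1 163.9]
green_spool_center []
green_axle_end [(0.9, [201.0, 341.0], [461.0, -24.0, 88.0])]
seat []
mouth []
[469.7 -80.8 248.8]
[469.6 -80.8 248.6]
[469.6 -80.8 248.5]
```

```bash
python3 -m jog '[[[0,0,-20],[0,0,0],0],[[0,0,-40],[0,0,0],0],[[0,0,-60],[0,0,0],0],[[0,0,-75],[0,0,0],0],[[0,0,-90],[0,0,0],0],[[0,0,-98],[0,0,0],0],[[0,0,-102],[0,0,0],0],[[0,0,-102],[0,0,0],0]]' && python3 -m jog '[[[0,0,0],[0,0,0],0.3],[[0,0,0],[0,0,0],0.5],[[0,0,0],[0,0,0],1],[[0,0,0],[0,0,0],1],[[0,0,0],[0,0,0],1],[[0,0,0],[0,0,0],1],[[0,0,0],[0,0,0],1],[[0,0,0],[0,0,0],1]]' 60
```

```text
time_s: 4.37
eef_pos: [469.4, -80.7, 146.0]
ee_rot: [-0.0, -0.108, 0.994, 0.0]
force: [0.8, 0.6, 0.4]
grip_width: 1.003
time_s: 5.03
eef_pos: [469.8, -80.9, 147.0]
ee_rot: [0.0, -0.108, 0.994, -0.0]
force: [-1.4, -0.0, 5.5]
grip_width: 0.413
```

```bash
python3 -m jog '[[[0,0,5],[0,0,0],1],[[0,0,12],[0,0,0],1],[[0,0,25],[0,0,0],1],[[0,0,45],[0,0,0],1],[[0,0,70],[0,0,0],1],[[0,0,95],[0,0,0],1],[[0,0,115],[0,0,0],1],[[0,0,125],[0,0,0],1]]' && python3 -m jog '[[[0,0,10],[0,0,0],1],[[0,0,25],[0,0,0],1],[[0,0,40],[0,0,0],1],[[0,0,52],[0,0,0],1],[[0,0,60],[0,0,0],1],[[0,0,65],[0,0,0],1],[[0,0,65],[0,0,0],1],[[0,0,65],[0,0,0],1]]'
python3 w.py e 470,-81,110,230,300 488,361,90,100,130; python3 - <<'E'
from h import *
p=capture("scene");cv2.imwrite("pics/f.png",np.hstack([cv2.imread("pics/e.png")[:,:,:],p["color"]])[::1,::1][:, :][...,:]) if 0 else cv2.imwrite("pics/f.png",cv2.resize(np.vstack([cv2.imread("pics/e.png"),p["color"]]),None,fx=.71,fy=.71))
E
```

```text
time_s: 5.7
eef_pos: [469.9, -80.8, 274.0]
ee_rot: [0.001, -0.109, 0.994, -0.001]
force: [0.7, -0.9, -3.4]
grip_width: 0.415
time_s: 6.37
eef_pos: [469.4, -80.7, 335.6]
ee_rot: [-0.001, -0.108, 0.994, 0.0]
force: [0.1, 0.1, -3.0]
grip_width: 0.409
6.42 [469.3 -80.7 335.4] [-7.000e-04 -1.084e-01  9.941e-01  4.000e-04] [ 0.4  0.2 -3.5] 0.413
tool y yaw 102.45150546884956
470,-81,110,230,300 2487 [435.  -87.9] [ 80.7 115.6] 12.0 [254.4 281.1 299.8]
488,361,90,100,130 few
green_spool_center []
green_axle_end [(0.75, [244.0, 369.0], [532.0, 51.0, 88.0])]
seat []
mouth []
```

View pics/f.png

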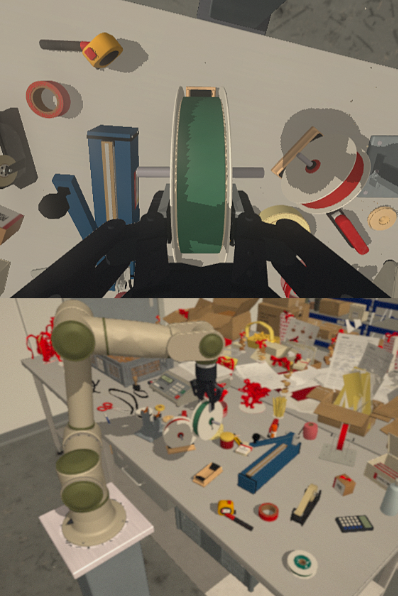

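```bash
python3 -m jog '[[[0,12,0],[0,0,0],1],[[0,36,0],[0,0,0],1],[[0,68,0],[0,0,0],1],[[0,100,0],[0,0,0],1],[[0,132,0],[0,0,0],1],[[0,164,0],[0,0,0],1],[[0,190,0],[0,0,0],1],[[0,205,0],[0,0,0],1]]' && python3 -m jog '[[[0,15,0],[0,0,0],1],[[0,35,0],[0,0,0],1],[[0,55,0],[0,0,0],1],[[0,72,0],[0,0,0],1],[[0,82,0],[0,0,0],1],[[0,86,0],[0,0,0],1],[[0,86,0],[0,0,0],1],[[0,86,0],[0,0,0],1]]'
python3 w.py g 488,361,80,114,130 488,361,90,60,112;cat > st.py <<'E'
from h import *
def orange(p):
    C=cloud(p);hsv=cv2.cvtColor(p["color"],cv2.COLOR_BGR2HSV)
    return C[(p["z_map"]>0)&(hsv[...,1]>150)&(hsv[...,0]<16)&(np.hypot(C[...,0]-488,C[...,1]-361)<85)&(C[...,2]>95)&(C[...,2]<132)]
if __name__=="__main__":
  for n in ("wrist","top"):
    O=orange(capture(n)); print(n,len(O))
    if len(O)<10: continue
    cr,l,c=cv2.kmeans(O[:,:2].astype(np.float32),2,None,(3,50,.1),5,cv2.KMEANS_PP_CENTERS)
    R=cv2.minAreaRect(O[:,:2].astype(np.float32));print(R)
    for i in (0,1):
        P=O[l[:,0]==i];print(len(P),P.mean(0).round(1),cv2.minAreaRect(P[:,:2].astype(np.float32)),np.percentile(P[:,2],[2,98]).round())
    d=c[0]-c[1];d*=np.sign(d[1]);print("axle yaw",np.degrees(np.arctan2(d[1],d[0])),np.hypot(*d),c.mean(0))
E
python3 st.py
```

```text
time_s: 7.33
eef_pos: [468.8, 127.4, 336.3]
ee_rot: [-0.0, -0.11, 0.994, 0.0]
force: [-0.7, -0.3, -2.7]
grip_width: 0.416
time_s: 8.0
eef_pos: [469.5, 209.9, 336.2]
ee_rot: [-0.0, -0.108, 0.994, -0.0]
force: [-0.1, -0.5, -2.8]
grip_width: 0.413
8.05 [469.6 209.7 336.3] [-0.000e+00 -1.082e-01  9.941e-01 -1.000e-04] [-0.3 -0.2 -3. ] 0.415
tool y yaw 102.41805742707011
488,361,80,114,130 382 [486.7 360.8] [45.3 99. ] 12.1 [114.  116.6 125.4]
488,361,90,60,112 1133 [485.8 360. ] [ 45.7 100.4] 10.9 [ 60.3  91.1 111.9]
green_spool_center []
green_axle_end [(0.76, [243.0, 368.0], [531.0, 340.0, 88.0])]
seat [(0.75, [222.0, 397.0], [490.0, 362.0, 100.0])]
mouth [(0.65, [224.0, 402.0], [485.0, 356.0, 126.0])]
wrist 440
((486.7942810058594, 361.23583984375), (40.04458999633789, 91.90010833740234), 11.40282917022705)
259 [480.4 399.1 115.2] ((478.9652404785156, 400.0904541015625), (40.06120300292969, 12.464290618896484), 11.009244918823242) [104. 125.]
181 [494.5 321.3 115.3] ((493.7401428222656, 321.7964172363281), (37.69355392456055, 11.831738471984863), 11.40282917022705) [107. 124.]
axle yaw 100.26033 79.11964 [487.45947 360.1892 ]
top 69
((487.8677978515625, 361.7071533203125), (38.98002624511719, 92.41403198242188), 11.360099792480469)
22 [487.2 318.9 118.2] ((488.7776184082031, 318.7388000488281), (23.71845054626465, 7.51509952545166), 13.035937309265137) [111. 126.]
47 [481.6 400.7 118.2] ((480.10308837890625, 400.9672546386719), (39.476158142089844, 9.767598152160645), 15.176015853881836) [111. 128.]
axle yaw 93.8865 81.94914 [484.3803  359.79672]
```

View pics/g.png

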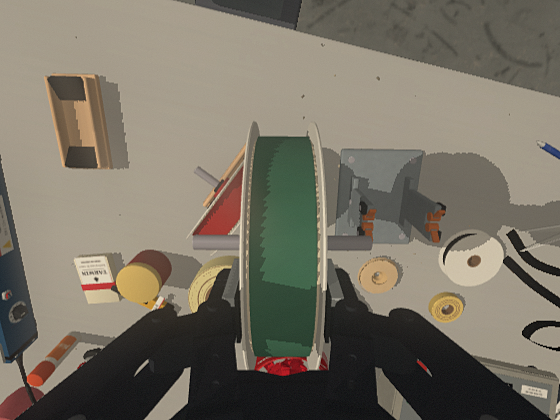

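```bash
python3 -m jog '[[[2,15,0],[0,0,-1],1],[[5,40,0],[0,0,-1],1],[[9,70,0],[0,0,-1],1],[[13,100,0],[0,0,-1],1],[[16,130,0],[0,0,-1],1],[[17,145,0],[0,0,-1],1],[[17,151,0],[0,0,-1],1],[[17,151,0],[0,0,-1],1]]'
python3 -m jog '[[[0,0,-15],[0,0,0],1],[[0,0,-35],[0,0,0],1],[[0,0,-55],[0,0,0],1],[[0,0,-75],[0,0,0],1],[[0,0,-90],[0,0,0],1],[[0,0,-100],[0,0,0],1],[[0,0,-105],[0,0,0],1],[[0,0,-105],[0,0,0],1]]'
cat > ax.py <<'E'
from st import *
s=sensors.sense();e=s["eef_pos"];print(np.round(e,1),np.round(s["force"],1));yaw=np.radians(101.4);a=np.array([np.cos(yaw),np.sin(yaw)]);b=np.array([a[1],-a[0]])
p=capture("wrist");C=cloud(p);D=C[...,:2]-e[:2];u=D@a;v=D@b
for sg in (1,-1):
    k=(p["z_map"]>0)&(u*sg>32)&(u*sg<56)&(abs(v)<20)&(abs(C[...,2]-(e[2]-58))<12); P=C[k]
    if len(P): print("axle side",sg,len(P),P.mean(0).round(1),"v-range",np.percentile(v[k],[2,98]).round(1),"u",np.percentile(u[k],[2,98]).round(1),"ztop",np.percentile(P[:,2],98).round(1))
O=orange(p)
D=O[:,:2]-e[:2];u=D@a;v=D@b
for sg in (1,-1):
    k=u*sg>0
    if k.sum()>5: print("lips",sg,k.sum(),"u",np.percentile(u[k],[2,98]).round(1),"v",np.percentile(v[k],[2,98]).round(1),"z",np.percentile(O[k][:,2],[2,98]).round(1))
import sys;cv2.imwrite("pics/"+sys.argv[1]+".png",p["color"])
E
python3 ax.py h
```

```text
time_s: 9.02
eef_pos: [486.4, 361.9, 335.8]
ee_rot: [-0.0, -0.1, 0.995, -0.0]
force: [-0.7, -0.2, -2.9]
grip_width: 0.412
time_s: 9.68
eef_pos: [486.6, 360.5, 230.9]
ee_rot: [-0.0, -0.099, 0.995, -0.0]
force: [0.1, 0.4, -2.8]
grip_width: 0.413
[486.6 360.5 230.9] [ 0.1  0.4 -2.8]
axle side 1 553 [477.3 403.6 175. ] v-range [-4.   4.6] u [32.6 55.5] ztop 177.2
axle side -1 566 [493.9 317.2 175.4] v-range [-4.7  3.6] u [-55.5 -32.3] ztop 177.7
lips 1 361 u [37.  46.3] v [-19.6  15.8] z [109.9 124.9]
lips -1 281 u [-44.3 -36.3] v [-19.1  15.5] z [109.9 124.8]
```

View pics/h.png

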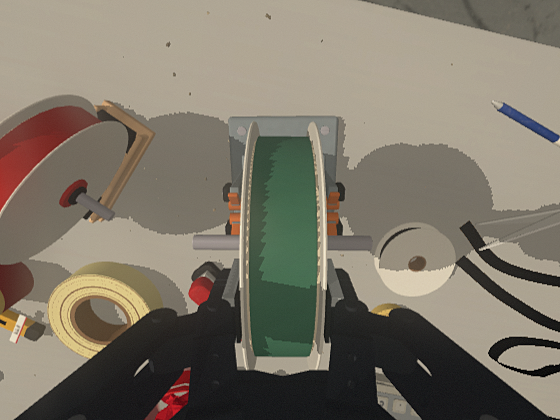

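```bash
python3 -m jog '[[[-1,0,-8],[0,0,0],1],[[-1.5,0.5,-18],[0,0,0],1],[[-1.5,0.5,-28],[0,0,0],1],[[-1.5,0.5,-36],[0,0,0],1],[[-1.5,0.5,-42],[0,0,0],1],[[-1.5,0.5,-47],[0,0,0],1],[[-1.5,0.5,-50],[0,0,0],1],[[-1.5,0.5,-50],[0,0,0],1]]'
python3 ax.py i
python3 -m jog '[[[0,0,-1],[0,0,0],1],[[0,0,-2],[0,0,0],1],[[0,0,-3],[0,0,0],1],[[0,0,-4],[0,0,0],1],[[0,0,-5],[0,0,0],1],[[0,0,-6],[0,0,0],1],[[0,0,-6.5],[0,0,0],1],[[0,0,-7],[0,0,0],1]]'
```

```text
time_s: 10.4
eef_pos: [484.9, 361.7, 180.6]
ee_rot: [-0.0, -0.1, 0.995, -0.0]
force: [0.3, 0.1, -3.6]
grip_width: 0.411
[484.9 361.7 180.6] [ 0.3  0.1 -3.6]
axle side 1 1409 [475.5 402.6 119.9] v-range [-19.2  18.5] u [33.2 54.7] ztop 126.6
axle side -1 1432 [492.  319.8 120. ] v-range [-19.1  18.7] u [-54.8 -33.3] ztop 127.1
lips 1 514 u [33.5 44.6] v [-18.5  18.7] z [106.7 125. ]
lips -1 474 u [-45.7 -34.6] v [-17.7  19.5] z [110.6 125.1]
time_s: 11.12
eef_pos: [485.4, 361.9, 174.7]
ee_rot: [0.001, -0.1, 0.995, 0.0]
force: [1.0, 0.1, 1.2]
grip_width: 0.415
```

```bash
python3 -m jog '[[[0,0,-0.5],[0,0,0],1],[[0,0,-1],[0,0,0],1],[[0,0,-1.5],[0,0,0],1],[[0,0,-2],[0,0,0],1],[[0,0,-2.5],[0,0,0],1],[[0,0,-3],[0,0,0],1],[[0,0,-3],[0,0,0],1],[[0,0,-3],[0,0,0],1]]'
```

```text
time_s: 11.78
eef_pos: [485.6, 362.1, 172.7]
ee_rot: [0.001, -0.1, 0.995, 0.001]
force: [0.2, -0.5, 6.9]
grip_width: 0.41
```

```bash
python3 -m jog '[[[0,0,-0.5],[0,0,0],1],[[0,0,-1],[0,0,0],1],[[0,0,-1.5],[0,0,0],1],[[0,0,-2],[0,0,0],1],[[0,0,-2.5],[0,0,0],1],[[0,0,-3],[0,0,0],1],[[0,0,-3],[0,0,0],1],[[0,0,-3],[0,0,0],1]]'; python3 ax.py j
```

```text
time_s: 12.45
eef_pos: [485.6, 362.1, 169.5]
ee_rot: [0.001, -0.1, 0.995, 0.001]
force: [0.2, 0.9, 7.4]
grip_width: 0.413
[485.6 362.1 169.5] [0.2 0.9 7.4]
axle side 1 1509 [476.8 402.6 114.1] v-range [-19.4  17.7] u [33.1 54.6] ztop 122.5
axle side -1 1537 [493.3 320.5 114.3] v-range [-19.2  17.7] u [-54.6 -33.3] ztop 122.7
lips 1 528 u [33.2 44.6] v [-19.   15.8] z [105.4 125. ]
lips -1 539 u [-46.4 -34.7] v [-18.5  18.8] z [109.1 125. ]
```

```bash
python3 -m jog '[[[0,0,-0.5],[0,0,0],1],[[0,0,-1],[0,0,0],1],[[0,0,-1.5],[0,0,0],1],[[0,0,-2],[0,0,0],1],[[0,0,-2.5],[0,0,0],1],[[0,0,-3],[0,0,0],1],[[0,0,-3.5],[0,0,0],1],[[0,0,-3.5],[0,0,0],1]]'
```

```text
time_s: 13.17
eef_pos: [485.0, 361.6, 163.9]
ee_rot: [-0.0, -0.1, 0.995, -0.0]
force: [4.2, 0.9, -4.6]
grip_width: 0.412
```

```bash
python3 -m jog '[[[0,0,-0.5],[0,0,0],1],[[0,0,-1],[0,0,0],1],[[0,0,-1.5],[0,0,0],1],[[0,0,-2],[0,0,0],1],[[0,0,-2.5],[0,0,0],1],[[0,0,-3],[0,0,0],1],[[0,0,-3.5],[0,0,0],1],[[0,0,-3.5],[0,0,0],1]]'
```

```text
time_s: 13.83
eef_pos: [484.9, 361.6, 160.9]
ee_rot: [-0.0, -0.1, 0.995, -0.0]
force: [4.7, 0.6, -9.2]
grip_width: 0.412
```

```bash
python3 -m jog '[[[0,0,-0.3],[0,0,0],1],[[0,0,-0.6],[0,0,0],1],[[0,0,-0.9],[0,0,0],1],[[0,0,-1.2],[0,0,0],1],[[0,0,-1.5],[0,0,0],1],[[0,0,-1.8],[0,0,0],1],[[0,0,-2],[0,0,0],1],[[0,0,-2],[0,0,0],1]]'; python3 ax.py k; python3 - <<'E'
from h import *
p=capture("wrist");C=cloud(p);k=(p["z_map"]>0)
e=sensors.sense()["eef_pos"];yaw=np.radians(101.4);a=np.array([np.cos(yaw),np.sin(yaw)]);b=np.array([a[1],-a[0]]);D=C[...,:2]-e[:2];u=D@a;v=D@b
for s in (1,-1):
    m=k&(u*s>48)&(u*s<57)&(abs(v)<4.5)&(abs(C[...,2]-105)<15);print(s,m.sum(),np.percentile(C[m][:,2],[50,90,98]).round(1) if m.any() else 0)
E
```

```text
time_s: 14.5
eef_pos: [485.0, 361.8, 159.4]
ee_rot: [0.0, -0.1, 0.995, 0.0]
force: [3.9, 0.2, -6.8]
grip_width: 0.41
[485.  361.8 159.4] [ 3.9  0.2 -6.8]
axle side 1 931 [476.7 401.7 106.9] v-range [-18.7  13.5] u [32.8 55.1] ztop 113.2
axle side -1 957 [492.7 321.3 106.9] v-range [-19.5  13.6] u [-55.2 -32.9] ztop 113.2
lips 1 721 u [33.4 45. ] v [-18.5  15.8] z [106.1 125. ]
lips -1 738 u [-46.2 -34.4] v [-18.   18.4] z [106.7 125. ]
1 192 [103.8 105.1 105.6]
-1 174 [104.7 105.6 106.3]
```

```bash
python3 -m jog '[[[0,0,-0.3],[0,0,0],1],[[0,0,-0.6],[0,0,0],1],[[0,0,-0.9],[0,0,0],1],[[0,0,-1.2],[0,0,0],1],[[0,0,-1.5],[0,0,0],1],[[0,0,-1.8],[0,0,0],1],[[0,0,-1.8],[0,0,0],1],[[0,0,-1.8],[0,0,0],1]]'
```

```text
time_s: 15.27
eef_pos: [485.2, 361.8, 158.7]
ee_rot: [0.001, -0.1, 0.995, 0.0]
force: [0.4, -1.5, 6.3]
grip_width: 0.412
```

The push force has come back at home height, so the axle is on the slot bottoms. I back off the push, release and retreat.

```bash
python3 -m jog '[[[0,0,0.6],[0,0,0],1],[[0,0,1],[0,0,0],1],[[0,0,1],[0,0,0],0.6],[[0,0,1],[0,0,0],0.4],[[0,0,1],[0,0,0],0.1],[[0,0,1],[0,0,0],0],[[0,0,1],[0,0,0],0],[[0,0,1],[0,0,0],0]]' && python3 -m jog '[[[0,0,5],[0,0,0],0],[[0,0,15],[0,0,0],0],[[0,0,30],[0,0,0],0],[[0,0,50],[0,0,0],0],[[0,0,75],[0,0,0],0],[[0,0,100],[0,0,0],0],[[0,0,110],[0,0,0],0],[[0,0,110],[0,0,0],0]]'
python3 - <<'E'
from h import *
p=capture("wrist");C=cloud(p);k=(p["z_map"]>0);Z=C[...,2]
m=k&(np.hypot(C[...,0]-486,C[...,1]-361)<90)&(Z>135)&(Z<195);print("disc",cv2.minAreaRect(C[m][:,:2].astype(np.float32)),"top",np.percentile(Z[m],[98,99.5]))
c=np.array([486,361]);yaw=np.radians(101.2);a=np.array([np.cos(yaw),np.sin(yaw)]);b=np.array([a[1],-a[0]]);D=C[...,:2]-c;u=D@a;v=D@b
for s in (1,-1):
    m=k&(u*s>49)&(u*s<56)&(abs(v)<4)&(abs(Z-105)<15);print(s,m.sum(),np.percentile(Z[m],[50,90,98]).round(1))
cv2.imwrite("pics/l.png",p["color"])
q=capture("top")
for n in ("red_spool_center","tin_center","tape_center","measure_center"): print(n,[np.round(ray_at_z(q,d["centre"],{"red_spool_center":88,"tape_center":12}.get(n,28))).tolist() for d in place_of(q,n)[:1]])
E
```

```text
time_s: 15.93
eef_pos: [484.9, 361.8, 158.3]
ee_rot: [-0.0, -0.1, 0.995, -0.0]
force: [-0.8, -0.6, 0.5]
grip_width: 1.0
time_s: 16.6
eef_pos: [485.6, 362.1, 271.5]
ee_rot: [0.003, -0.1, 0.995, 0.001]
force: [0.2, 0.7, -0.1]
grip_width: 1.0
disc ((484.31805419921875, 361.5840759277344), (130.56776428222656, 36.12994384765625), 11.26921558380127) top [174.74135721 176.00390199]
1 56 [103.6 105.  105.4]
-1 56 [103.8 105.1 105.6]
red_spool_center [[499.0, 156.0, 88.0]]
tin_center [[679.0, 24.0, 28.0]]
tape_center [[495.0, -390.0, 12.0]]
measure_center [[387.0, -288.0, 28.0]]
```

View pics/l.png

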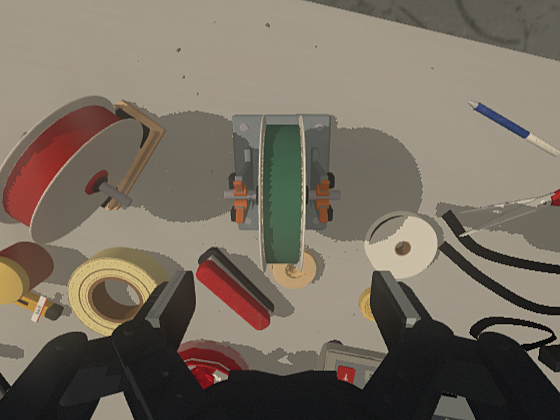

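The spool top is at 176 mm and both axle ends top out at about 105 mm, so the spool centre is at 100 mm and fully home. The axle shows under the orange catches at about (235,195) and (322,195), and the gripper is clear.

```bash
python3 -c "
from rig import ctrl;print(ctrl.finish_job())"
```

```text
the job is handed in; nothing more can be done
None
```

The green spool is in the dispenser with both axle ends fully home, and the job is handed in; it reports no verdict. I gripped the spool by its rim, lifted it straight out of the cradle and carried it over the red spool. I then pressed it down slowly until the axle snapped past the catches and touched bottom, eased off the push, let go and backed away.

- **Seating:** the last check put the spool's top at 176 mm and both axle ends at about 105 mm, so the centre is at seat height, 100 mm. It is within about 3 mm of the seat sideways, and the axle lines up with the slots to within about 1°.
- **Force:** the highest push I read was about 11 N, well under the 60 N limit. The force came back (about 9 N) at home height, which agrees with the axle resting on the slot bottoms.
- **Everything else:** the red spool, tape, tape measure and tin all read within about 6 mm of where they started, which is roughly the detectors' own error. The gripper was clear of everything at about 16.7 s.
- **Disagreement:** in the first top view the detector missed the green spool's centre by about 11 mm. I used the depth measurements instead, and they held from one view to the next.

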